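# Fold away the white sensor arm

### The job

Fold away the desk arm that carries the white sensor head: first fold its outer segment right back over its inner segment while the inner segment is still swung out, then swing the folded pair by its orange elbow post fully home onto its base, outer segment still folded, and let go. Leave the arm with the black head and the mug as they are.

Things in the scene. Friction and masses are not known exactly. Their poses are not given: they have to be found in the camera images.
- white_base: Dark steel base slab (75 x 220 x 14 mm, fixed) of the arm with the white head; origin at the centre of its underside, z up, long side along its y axis. The inner segment's vertical hinge axis is at x = 0, y = +75 mm; when home, that segment lies along the middle of the slab, from the hinge towards -y, over a black rubber pad.
- white_inner (a joint): Angle of the inner segment: aluminium bar 24 mm wide, top 35 mm above the desk, 150 mm from hinge axis to elbow axis. 0 = home along the base (hard stop); grows as it swings out to the base's -x side, clockwise from above (closing is counter-clockwise); starts at 0.9 to 1.4 rad. Stays where left; friction 0.3 N m (about 2 N at the elbow).
- white_outer (a joint): Angle of the outer segment (blue bar 22 mm wide, top 49 mm above the desk, 110 mm from elbow to head axis). 0 = folded right above the inner one, head 40 mm from the base hinge axis (hard stop); grows as it opens, clockwise from above; starts at 0.9 to 1.7 rad. Stays where left; friction 0.05 N m (0.5 N at the head): once folded, pushing the head towards home reopens it, so swing by the elbow.
- white_head (a point): Centre of the top of the white sensor head, an upright white cylinder with a blue band, 30 mm diameter, 46 mm tall, fixed on the free end of the outer segment; its top is 95 mm above the desk and its foot 49 mm. It can be pinched from above.
- white_elbow (a point): Centre of the top of the orange elbow post of the same arm, an upright orange cylinder 26 mm diameter on the elbow axis, fixed to the inner segment, passing through the outer; top 93 mm above the desk, free from 49 mm up. It can be pinched from above.
- black_head (a point): Centre of the top (95 mm above the desk) of the black head of the second arm, otherwise of the same build (orange elbow post too); not to be moved. The two arms swap places, about 0.35 m apart.
- mug: White ceramic mug, 80 mm across, 90 mm tall, with a handle, standing to the left of both arms; origin at the centre of its underside. Not to be moved.

How it is judged:
By the outcome, as a careful person would: the job done as asked, in the order asked, and still so for the second after the job is handed in, with the robot touching nothing.
It also fails if it takes over 54 s, if anything falls off the work surface, if the arm or the gripper's body presses on something with over 40 N, if the wrist force passes 120 N, or if a joint passes its speed limit or range.

### The arm

A 6-joint arm with a two-finger parallel gripper is mounted at the origin on the work surface. World frame = base frame: x ahead of the robot, y to its left, z up, the work surface at z = 0. Lengths are in mm, angles in rad, forces in N, time in s.
With the tool pointing down it reaches from about 400 to 925 mm from the base axis. Payload 12.5 kg.
Tool frame: the origin (TCP) lies midway between the tips of the shut fingers; the grasp point (between the pads) lies 19 mm behind it; z points along the fingers, y is the direction in which the jaws open and shut (so a half turn about z gives the same grasp; the last joint's range is limited). The gripper opens to 95 mm and grips with 3 to 60 N. Pads are 20 mm wide; open, the fingers measure 119 mm over their backs; the gripper's body (75 mm by 180 mm) begins 59 mm behind the grasp point.
Start: joints at [-1.214, 0.491, 1.559, -0, 1.092, -0.106], TCP at [279.059, -559.261, 214.661] pointing down, gripper open.
Joint ranges: [-3.1, 3.1], [-0.84, 2.19], [0.05, 2.79], [-1.13, 4.28], [0.06, 2.93], [-2.69, 2.69]. Speed limits (rad/s): [2.22, 2.22, 2.79, 3.14, 3.14, 3.14].

### API

Orientations are given as [roll, pitch, yaw] about the fixed x, y, z axes, in that order (R = Rz(yaw) Ry(pitch) Rx(roll)).
In Python, from cell import env gives the robot as it stands.
- The arm moves only by the tool drive_tool, never from a script. Its argument "increments" is a list of rows, each a list of 2 entries, a list of its own where there are three numbers: the shift along the tool's x, y, z as a fraction of full scale, then the turn, a rotation vector about the tool's x, y, z as a fraction of full scale. In form: [[[x, y, z], [ax, ay, az]], ...]. A call has 1 to 5 rows; each row shifts and turns the commanded pose from where the row before left it, along the tool's axes as they then stand; what a row does not reach is not made up. Full scale, the value 1, is 30 mm for a shift and 0.08 rad for a turn. A row lasts 1/12 s, in which the tool goes at most 41.7 mm and 7.16 degrees, less where a joint would pass 70% of its speed; a pose out of reach is approached as far as the arm can. A call with a number of a shift or a turn outside -1 to 1 is refused whole. A call with a gripper value outside its range is refused whole. "jaw" is the opening, from -1 (shut) to 1 (fully open), so that 0 is half open, set as the call begins (left out, the last holds). The fingers move at their own pace and stop on an object; the grip force is fixed at half the most. Time passes only in rows, so rows that do not move let the fingers close. It gives the time, the measured TCP pose, the force and the opening at its end, in the units of the state.
- env.state(): the state, without advancing time (a new reading comes with each control period).
- env.read_camera(name): name is "scene" or "top" or "wrist"; returns a dict with "pixels" (480x640x3 uint8, blue, green, red), "vertical_fov" (degrees; the focal length in pixels is half the picture's height over the tangent of half this angle, whatever the lens; pixels are square), "cx", "cy" (the principal point, pixels), "world_to_cam" (4x4, takes a point from world to camera coordinates). Camera axes: x right, y down, z forward; pixel columns grow to the right and rows downward; lengths in mm; the calibration is good to about 2 mm. A picture is of the moment at which its call begins. There is no depth.
- env.job_done(): hands the job in, once; it reports no verdict.
Trained networks look in a picture, given as the dict that the camera call returned (one of the last four; its "shot" number tells which), for a name from the list of things; names that differ only in an ending like _2 or _b are one class to them, and where a whole thing is asked for, a point or a joint stands for the part that bears it (a point fixed in the world has none). Each returns a list of dicts, best first, with "score" (0 to 1); they miss things now and then, are a little off and sometimes report something else, mostly with a low value. They report only what shows in the picture. A call takes as long as a camera call.
- env.boxes_of(target, picture): "point" ([x, y, z] in mm, in world coordinates, good to about 4 mm: the middle of the surface that is visible of it).
- env.tip_of(target, picture): "point" ([x, y, z] in mm, in world coordinates, good to about 4 mm: a listed point, or the origin of a listed thing).
The state is a dict: "t": time; "joints": joint angles; "qvel": joint speeds; "tau": joint torques, N m; "eef_pos": TCP position; "tcp_rot": TCP orientation; "ft_force": force on the tool from outside, world axes, zero at the start; "moment": the same for the moment, N m; "opening": opening from 0.0 (shut) to 1.0 (fully open).
Only numpy, scipy, OpenCV 4.12 (cv2) and the standard library are available. Lean on these libraries where they do the work, as an engineer would, in place of code of your own. Each camera call takes 0.05 s, during which the arm holds its last target.

## Working session

There is one attempt and no reset: what is moved stays moved. The work goes in short steps, Python scripts to look and compute and a tool call to move; the robot and the scene stay as the last step left them, time stands still between calls to the robot, and variables do not carry over. Pictures are saved under pics/ and viewed, and the job is handed in when it is done.

Besides the shell and the picture viewer there is one more tool, called by a JSON object that holds its "method" and its "body". drive_tool: Moves the arm, as the interface text tells. Its arguments: {"type":"object","properties":{"increments":{"type":"array","items":{"type":"array"}},"jaw":{"type":"number"}},"required":["increments"]}

```bash
ls; mkdir -p pics
python3 - <<'E'
from cell import env
import cv2
print(env.state())
for c in ("top","scene"):
    p=env.read_camera(c); cv2.imwrite(f"pics/{c}0.png",p["pixels"])
    print(c,p["vertical_fov"],p["cx"],p["cy"],p["world_to_cam"].tolist() if hasattr(p["world_to_cam"],'tolist') else p["world_to_cam"])
    for n in ("white_head","white_elbow","black_head","mug","white_base"):
        print(n,[(r["score"],[round(float(x)) for x in r["point"]]) for r in env.tip_of(n,p)][:3])
E
```

```text
pics
{'t': 0.0, 'joints': array([-1.21362069e+00,  4.91573465e-01,  1.55948871e+00, -4.04923117e-06,
        1.09167499e+00, -1.05599691e-01]), 'qvel': array([-7.03745571e-05, -2.70493901e-04,  3.26149069e-04,  3.17830860e-03,
        1.61670412e-03, -2.28402515e-04]), 'tau': array([ 1.00786448e-03, -6.12632632e+01, -2.58189315e+01,  6.92911260e-02,
        4.80911310e-02, -6.23515575e-05]), 'eef_pos': array([ 278.95015527, -559.0089848 ,  214.03958586]), 'tcp_rot': array([-3.14045414e+00, -1.17064656e-04,  4.62777128e-01]), 'ft_force': array([-1.16255526,  0.51084863, -0.58573451]), 'moment': array([-0.01365066, -0.01992342,  0.01088869]), 'opening': 0.999012632222396}
top 54.49829350769651 317.00474324338506 245.23304773598215 [[0.022481420936311412, -0.999747259324324, -5.6446317640711966e-05, 67.76259362500163], [-0.9957545954009862, -0.02238659646105996, -0.08928396293124587, 562.290969984537], [0.08926013360119286, 0.0020634370337035673, -0.9960062102101095, 1058.3497421797047], [0.0, 0.0, 0.0, 1.0]]
white_head [(0.6, [553, -170, 94])]
white_elbow [(0.86, [459, -113, 92])]
black_head [(0.83, [545, 106, 92]), (0.3, [613, -121, -2])]
mug [(0.73, [514, 384, 0])]
white_base [(0.96, [612, -117, -1])]
scene 42.03097590012262 307.74228691023103 231.161066357901 [[0.6688013318112856, 0.7434317435149491, 0.0037445028739925097, -442.38762276548584], [0.495797426704667, -0.4422616923851912, -0.7473884579799295, -194.54756282015822], [-0.5539762542207753, 0.5017109109665735, -0.6643767542416048, 1566.7127449714578], [0.0, 0.0, 0.0, 1.0]]
white_head [(0.96, [555, -166, 97])]
white_elbow [(0.83, [463, -117, 94]), (0.36, [544, 102, 97]), (0.16, [614, -114, 0])]
black_head [(0.97, [545, 105, 93])]
mug [(0.65, [514, 390, 0]), (0.58, [464, -114, 93])]
white_base [(0.82, [612, -117, -3])]
```

View pics/top0.png

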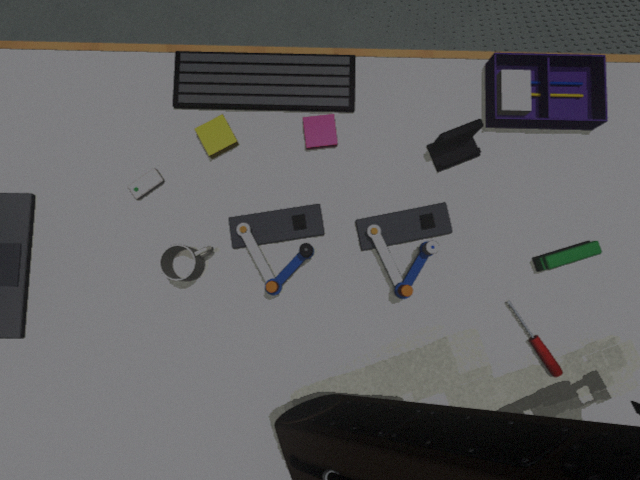

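View pics/scene0.png

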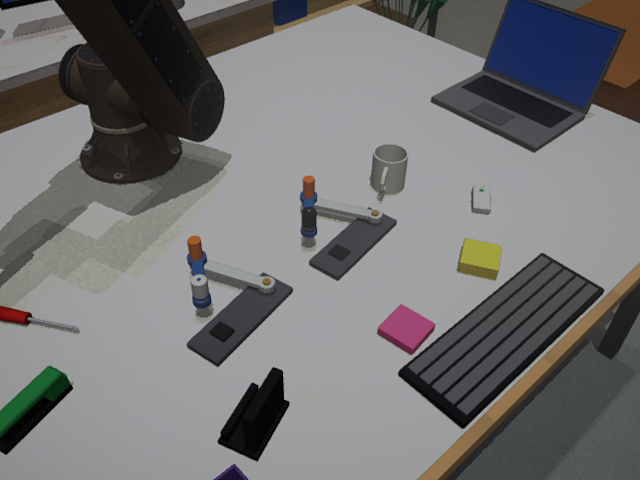

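The white-headed arm is the right one in the top view: hinge about (374,231), elbow (406,292), head (431,248), pad (428,221). The black arm is at (272,287)/(307,250) and the mug at (182,262). Next I refine the geometry.

```bash
cat > h.py <<'E'
from cell import env
import numpy as np, cv2
from scipy.optimize import least_squares
def ray(p,u,v):
    M=np.array(p["world_to_cam"]);f=240/np.tan(np.radians(p["vertical_fov"])/2)
    d=M[:3,:3].T@np.array([(u-p["cx"])/f,(v-p["cy"])/f,1]);c=-M[:3,:3].T@M[:3,3];return c,d
def atz(p,u,v,z):
    c,d=ray(p,u,v);return (c+d*(z-c[2])/d[2])[:2]
def proj(p,X):
    M=np.array(p["world_to_cam"]);f=240/np.tan(np.radians(p["vertical_fov"])/2)
    q=M[:3,:3]@np.array(X)+M[:3,3];return q[0]/q[2]*f+p["cx"],q[1]/q[2]*f+p["cy"]
def look(tag,crop=None,cams=("top","scene"),names=("white_head","white_elbow")):
    out={}
    for c in cams:
        p=env.read_camera(c);im=p["pixels"]
        cv2.imwrite(f"pics/{tag}_{c}.png",im)
        for n in names:
            r=env.tip_of(n,p)
            if r: print(c,n,round(r[0]["score"],2),np.round(r[0]["point"]).tolist())
        out[c]=p
    return out
E
python3 - <<'E'
from h import *
p=env.read_camera("top");im=p["pixels"]
cv2.imwrite("pics/z.png",cv2.resize(im[190:310,340:470],None,fx=6,fy=5,interpolation=cv2.INTER_CUBIC)[:600,:780])
q=env.read_camera("scene");cv2.imwrite("pics/zs.png",cv2.resize(q["pixels"][220:370,170:300],None,fx=4,fy=4,interpolation=cv2.INTER_CUBIC))
for n in ("white_inner","white_outer","white_head","white_elbow","white_base"):
  for pp in (p,q):
    print(n,[(round(r["score"],2),np.round(r["point"]).tolist()) for r in env.boxes_of(n,pp)][:2])
print(atz(p,374,231,38),atz(p,406,292,93),atz(p,431.5,247.5,95))
E
```

```text
white_inner [(0.87, [525.0, -106.0, 48.0])]
white_inner [(0.76, [548.0, -112.0, 44.0])]
white_outer [(0.65, [521.0, -152.0, 50.0])]
white_outer [(0.73, [559.0, -165.0, 56.0]), (0.45, [603.0, -122.0, 16.0])]
white_head [(0.64, [520.0, -151.0, 46.0])]
white_head [(0.66, [560.0, -169.0, 56.0])]
white_elbow [(0.9, [524.0, -104.0, 47.0])]
white_elbow [(0.94, [550.0, -114.0, 43.0])]
white_base [(0.92, [596.0, -119.0, 13.0])]
white_base [(0.84, [606.0, -121.0, 13.0])]
[595.33740164 -50.16820028] [ 457.49422378 -114.16820287] [ 555.0138662  -168.67759291]
```

View pics/z.png

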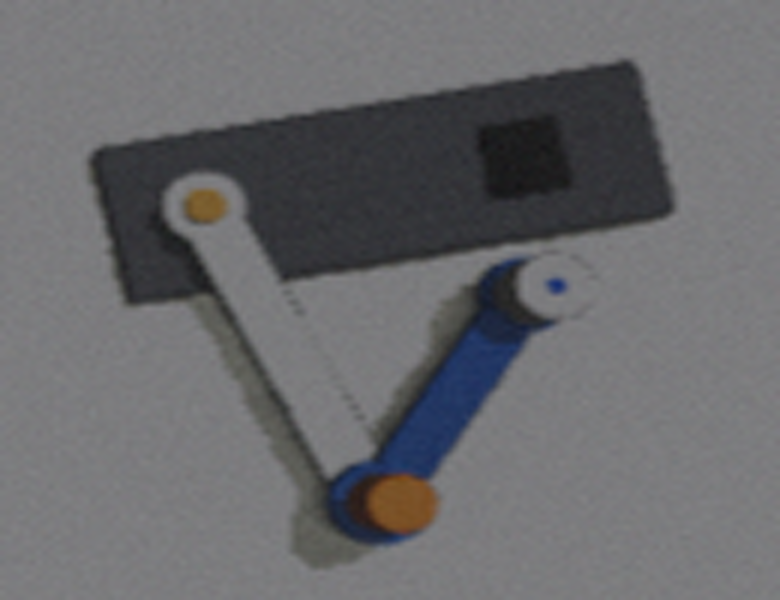

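View pics/zs.png

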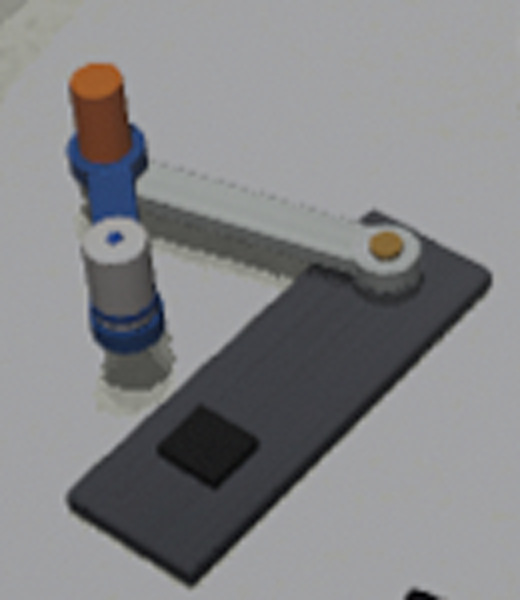

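Run:
```python
from h import *
p=env.read_camera("top")
H=atz(p,374.3,231,37);E=atz(p,407,290.4,93);W=atz(p,432.8,247.2,95)
a=atz(p,361.7,250.6,14);b=atz(p,452,232.8,14);c=atz(p,356,220,14);d=atz(p,445.5,202.5,14)
print("H",H,"E",E,"W",W,np.linalg.norm(E-H),np.linalg.norm(W-E))
print("slab",a,b,c,d,(a+b+c+d)/4)
th=lambda v:np.arctan2(v[1],v[0])
print(th(b-a),th(d-c),"inner",th(E-H),"outer",th(W-E), "outer ang",th(H-E)-th(W-E))
# via base centre
q=env.read_camera("scene")
Hs=atz(q,170+387/4,220+245/4,37);Es=atz(q,170+97/4,220+80/4,93);Ws=atz(q,170+116/4,220+237/4,95)
print(Hs,Es,Ws,np.linalg.norm(Es-Hs),np.linalg.norm(Ws-Es))
```

```text
H [595.47619873 -50.98011469] E [ 460.98234787 -116.30906228] W [ 555.7319931  -171.50235369] 149.52079224500272 109.653065118752
slab [551.34086485 -24.73506231] [ 598.15610704 -236.72532651] [623.48216759 -10.27482249] [ 670.06141452 -221.57772657] [ 610.7601385  -123.32823447]
-1.3534480357254925 -1.3538280219009038 inner -2.6894185604192344 outer -0.5274652513926723 outer ang 0.9796393445632311
[597.69182924 -47.59725941] [ 464.63850532 -114.24911616] [ 558.38820273 -167.67745108] 148.81416940279126 107.9054805647291
```

{"method": "drive_tool", "body": {"increments": [[[0.88,-0.47,0],[0,0,0]],[[0.88,-0.47,0],[0,0,0]],[[0.88,-0.47,0],[0,0,0]],[[0.88,-0.47,0],[0,0,0]],[[0.88,-0.47,0],[0,0,0]]], "jaw": 0.3}}

```text
t: 1.72
eef_pos: [366.3, -436.1, 214.7]
tcp_rot: [3.141, -0.0, 0.463]
ft_force: [-0.1, -0.7, -0.1]
opening: 0.709
```

{"method": "drive_tool", "body": {"increments": [[[0.88,-0.47,0],[0,0,0]],[[0.88,-0.47,0],[0,0,0]],[[0.88,-0.47,0],[0,0,0]],[[0.88,-0.47,0],[0,0,0]],[[0.88,-0.47,0],[0,0,0]]]}}

```text
t: 2.13
eef_pos: [453.0, -314.0, 214.8]
tcp_rot: [3.141, -0.0, 0.463]
ft_force: [-0.7, 0.3, 0.3]
opening: 0.649
```

{"method": "drive_tool", "body": {"increments": [[[0.88,-0.47,0],[0,0,0]],[[0.88,-0.47,0],[0,0,0]],[[0.88,-0.47,0],[0,0,0]],[[0.88,-0.47,0],[0,0,0]],[[0.88,-0.47,0],[0,0,0]]]}}

```text
t: 2.55
eef_pos: [539.7, -191.9, 214.8]
tcp_rot: [3.141, -0.0, 0.463]
ft_force: [0.3, -0.4, -0.2]
opening: 0.647
```

{"method": "drive_tool", "body": {"increments": [[[0,0,0],[0,0,1]],[[0,0,0],[0,0,1]],[[0,0,0],[0,0,1]],[[0,0,0],[0,0,1]],[[0,0,0],[0,0,1]]]}}

```text
t: 2.97
eef_pos: [539.0, -193.1, 214.7]
tcp_rot: [3.141, -0.0, 0.059]
ft_force: [-0.2, -1.0, -0.2]
opening: 0.65
```

{"method": "drive_tool", "body": {"increments": [[[0,0,0],[0,0,1]],[[0,0,0],[0,0,1]],[[0,0,0],[0,0,1]],[[0,0,0],[0,0,1]],[[0,0,0],[0,0,1]]]}}

```text
t: 3.38
eef_pos: [539.0, -193.2, 214.7]
tcp_rot: [3.141, -0.0, -0.341]
ft_force: [0.2, 0.4, 0.1]
opening: 0.649
```

{"method": "drive_tool", "body": {"increments": [[[0,0,0],[0,0,1]],[[0,0,0],[0,0,1]],[[0,0,0],[0,0,0.4]],[[0,0,0],[0,0,0]],[[0,0,0],[0,0,0]]]}}

```text
t: 3.8
eef_pos: [539.0, -193.2, 214.7]
tcp_rot: [3.142, -0.0, -0.528]
ft_force: [-1.7, -0.5, 0.1]
opening: 0.653
```

{"method": "drive_tool", "body": {"increments": [[[0.12,-0.98,0],[0,0,0]],[[0,0,1],[0,0,0]],[[0,0,0],[0,0,0]]]}}

```text
t: 4.05
eef_pos: [555.8, -168.4, 181.1]
tcp_rot: [3.141, 0.005, -0.527]
ft_force: [-0.7, 0.4, -0.9]
opening: 0.649
```

Run:
```python
from h import *
p=look("a",cams=("wrist","scene"))["wrist"]
print(env.state()["eef_pos"])
print(proj(p,(557,-169.6,95)),proj(p,(462.5,-115.3,93)),proj(p,(596.5,-49.3,37)))
```

```text
wrist white_head 0.61 [556.0, -167.0, 93.0]
wrist white_elbow 0.96 [464.0, -122.0, 89.0]
scene white_head 0.58 [553.0, -169.0, 96.0]
scene white_elbow 0.58 [464.0, -115.0, 92.0]
[ 557.07214069 -170.18047034  185.71453161]
(np.float64(318.1428684450633), np.float64(248.8263644066442)) (np.float64(318.6083022321765), np.float64(380.7264770325289)) (np.float64(174.22443188728164), np.float64(258.11166227980715))
```

View pics/a_wrist.png

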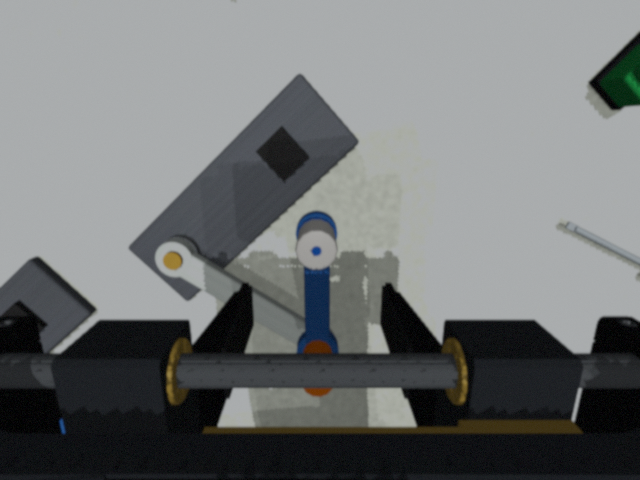

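{"method": "drive_tool", "body": {"increments": [[[0,0,1],[0,0,0]],[[0,0,1],[0,0,0]],[[0,0,1],[0,0,0]],[[0,0,0.9],[0,0,0]],[[0,0,0.3],[0,0,0]]]}}

```text
t: 4.77
eef_pos: [555.7, -169.6, 56.1]
tcp_rot: [3.141, 0.003, -0.53]
ft_force: [-0.6, -0.1, -0.7]
opening: 0.649
```

{"method": "drive_tool", "body": {"increments": [[[0,0,0],[0,0,0]],[[0,0,0],[0,0,0]],[[0,0,0],[0,0,0]],[[0,0,0],[0,0,0]],[[0,0,0],[0,0,0]]], "jaw": -0.2}}

```text
t: 5.18
eef_pos: [557.5, -169.9, 60.0]
tcp_rot: [-3.141, -0.002, -0.529]
ft_force: [0.4, -0.0, 0.2]
opening: 0.412
```

Run:
```python
from h import *
p=look("b",cams=("wrist","scene"))["wrist"]
```

```text
wrist white_head 0.59 [555.0, -165.0, 94.0]
scene white_head 0.73 [555.0, -169.0, 99.0]
```

View pics/b_wrist.png

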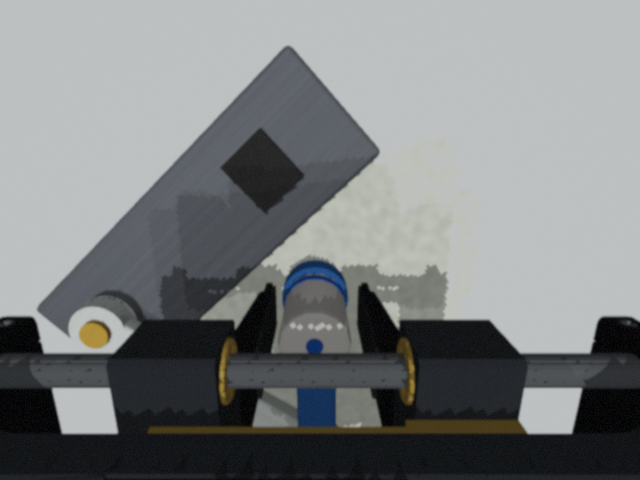

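View pics/b_scene.png

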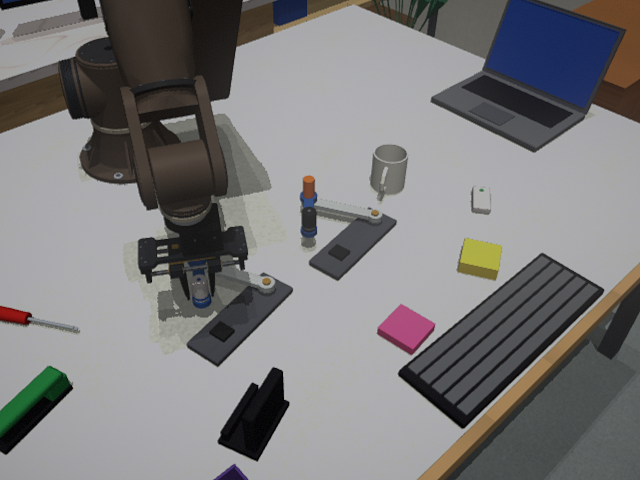

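Head at (316,310) in the wrist view sits between the fingers with play. Now I arc it about the elbow, fingers loosely caging it.

{"method": "drive_tool", "body": {"increments": [[[-0.003,-0.11,0],[0,0,-0.375]],[[-0.007,-0.22,0],[0,0,-0.75]],[[-0.007,-0.22,0],[0,0,-0.75]],[[-0.007,-0.22,0],[0,0,-0.75]],[[-0.007,-0.22,0],[0,0,-0.75]]]}}

```text
t: 5.9
eef_pos: [568.5, -141.9, 58.6]
tcp_rot: [3.141, -0.0, -0.255]
ft_force: [0.4, -0.9, 0.5]
opening: 0.401
```

{"method": "drive_tool", "body": {"increments": [[[-0.007,-0.22,0],[0,0,-0.75]],[[-0.007,-0.22,0],[0,0,-0.75]],[[-0.007,-0.22,0],[0,0,-0.75]],[[-0.007,-0.22,0],[0,0,-0.75]],[[-0.007,-0.22,0],[0,0,-0.75]]]}}

```text
t: 6.32
eef_pos: [571.9, -109.1, 58.6]
tcp_rot: [3.141, -0.0, 0.045]
ft_force: [-0.5, -0.1, 0.1]
opening: 0.401
```

Run:
```python
from h import *
s=env.state();print(s["eef_pos"],s["tcp_rot"],s["ft_force"])
a=s["tcp_rot"][2];print("expected",462.5+110*np.cos(a),-115.3+110*np.sin(a))
p=look("c")
```

```text
[ 571.9414615  -109.1008004    58.57597643] [ 3.14143730e+00 -7.90476994e-05  4.54675162e-02] [-0.48563335 -0.14787437  0.0528955 ]
expected 572.3863183598559 -110.30029627713836
top white_elbow 0.17 [512.0, 382.0, -1.0]
scene white_head 0.68 [571.0, -114.0, 97.0]
scene white_elbow 0.85 [463.0, -116.0, 95.0]
```

View pics/c_scene.png

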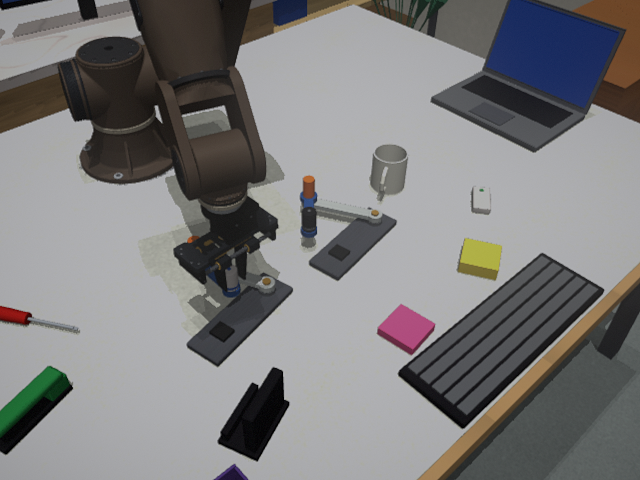

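{"method": "drive_tool", "body": {"increments": [[[-0.007,-0.22,0],[0,0,-0.75]],[[-0.007,-0.22,0],[0,0,-0.75]],[[-0.007,-0.22,0],[0,0,-0.75]],[[-0.007,-0.22,0],[0,0,-0.75]],[[-0.007,-0.22,0],[0,0,-0.75]]]}}

```text
t: 7.03
eef_pos: [565.6, -77.5, 58.6]
tcp_rot: [3.141, -0.0, 0.342]
ft_force: [-0.6, -0.9, -0.2]
opening: 0.401
```

{"method": "drive_tool", "body": {"increments": [[[-0.003,-0.1,0],[0,0,-0.35]],[[-0.003,-0.1,0],[0,0,-0.35]],[[-0.003,-0.1,0],[0,0,-0.35]],[[-0.003,-0.1,0],[0,0,-0.35]],[[0,0,0],[0,0,0]]]}}

```text
t: 7.45
eef_pos: [560.4, -66.0, 58.6]
tcp_rot: [-3.141, 0.0, 0.454]
ft_force: [0.6, 0.3, 0.4]
opening: 0.398
```

Run:
```python
from h import *
s=env.state();print(s["eef_pos"],s["tcp_rot"],s["ft_force"])
p=look("d",cams=("scene","wrist"))
```

```text
[560.39042075 -66.02655723  58.63054929] [-3.14146866e+00  2.00047234e-04  4.54476127e-01] [0.62923627 0.26170509 0.38770745]
scene white_head 0.82 [558.0, -69.0, 97.0]
scene white_elbow 0.65 [464.0, -116.0, 92.0]
wrist white_head 0.7 [563.0, -70.0, 96.0]
```

View pics/d_wrist.png

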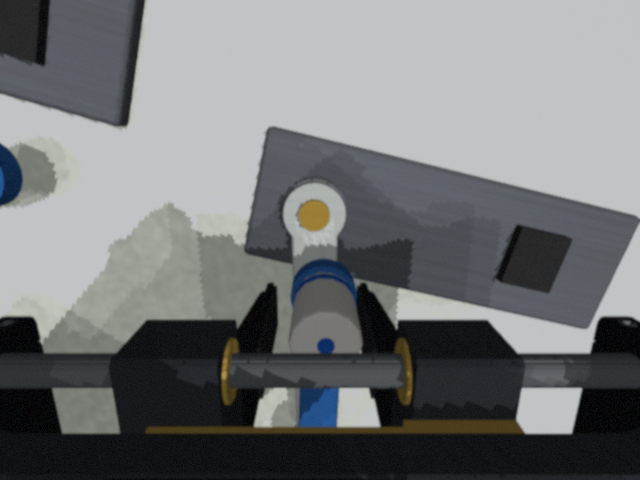

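Head at x≈325 is still a few mm right of the hinge line (x≈314), as expected from the finger play. I push on gently.

{"method": "drive_tool", "body": {"increments": [[[0,-0.04,0],[0,0,0]],[[0,-0.04,0],[0,0,0]],[[0,-0.03,0],[0,0,0]],[[0,0,0],[0,0,0]]]}}

```text
t: 8.08
eef_pos: [559.1, -63.1, 58.6]
tcp_rot: [3.142, 0.0, 0.453]
ft_force: [-0.1, 0.1, 0.3]
opening: 0.401
```

{"method": "drive_tool", "body": {"increments": [[[0,-0.03,0],[0,0,0]],[[0,0,0],[0,0,0]],[[0,0,0],[0,0,0]]]}}

```text
t: 8.33
eef_pos: [558.7, -62.4, 58.6]
tcp_rot: [-3.142, 0.0, 0.453]
ft_force: [0.1, -0.4, -0.8]
opening: 0.402
```

Run:
```python
from h import *
s=env.state();print(s["eef_pos"],s["tcp_rot"],s["ft_force"])
p=look("e",cams=("scene","wrist"))
```

```text
[558.70509235 -62.42655726  58.60182617] [-3.14152446e+00  1.96478744e-04  4.52877293e-01] [ 0.0647157  -0.3671073  -0.77279357]
scene white_head 0.73 [559.0, -66.0, 95.0]
scene white_elbow 0.86 [465.0, -115.0, 93.0]
wrist white_head 0.57 [560.0, -65.0, 96.0]
```

View pics/e_wrist.png

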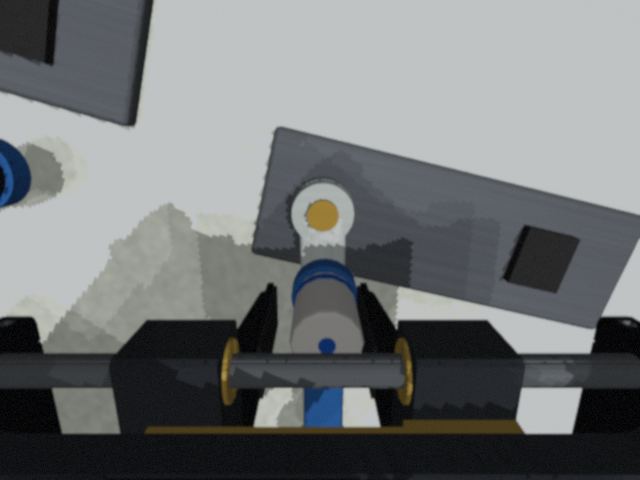

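{"method": "drive_tool", "body": {"increments": [[[0,-0.03,0],[0,0,0]],[[0,0,0],[0,0,0]],[[0,0,0],[0,0,0]]]}}

```text
t: 8.88
eef_pos: [558.5, -61.7, 58.6]
tcp_rot: [3.141, -0.0, 0.453]
ft_force: [0.9, -0.3, 0.4]
opening: 0.4
```

{"method": "drive_tool", "body": {"increments": [[[0,-0.03,0],[0,0,0]],[[0,0,0],[0,0,0]],[[0,0,0],[0,0,0]]]}}

```text
t: 9.13
eef_pos: [558.3, -61.5, 58.7]
tcp_rot: [3.141, -0.0, 0.453]
ft_force: [1.4, -4.6, -0.8]
opening: 0.4
```

Run:
```python
from h import *
s=env.state();print(s["eef_pos"],s["tcp_rot"],s["ft_force"])
p=look("f",cams=("scene","wrist"))
```

```text
[558.32950709 -61.46171126  58.65883007] [ 3.14050008e+00 -3.57832121e-04  4.52770050e-01] [ 1.35137482 -4.58395418 -0.82692828]
scene white_head 0.85 [554.0, -66.0, 97.0]
scene white_elbow 0.81 [465.0, -116.0, 93.0]
wrist white_head 0.74 [557.0, -62.0, 92.0]
```

View pics/f_wrist.png

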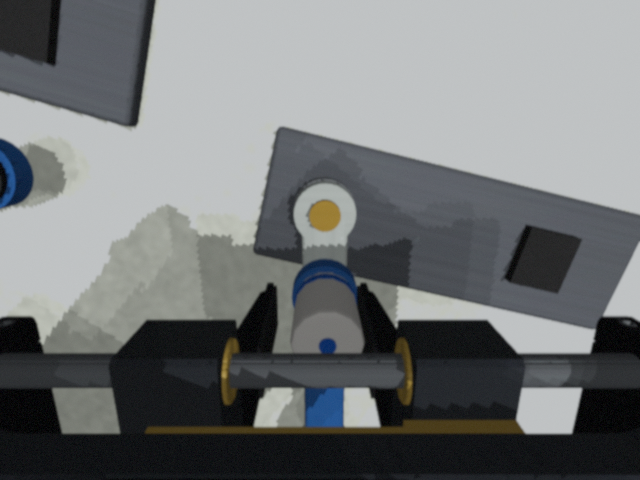

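Wrist force of about 4.8 N on the fold side means the outer segment is on its stop, with hinge (325,215) and head (327,330) in line. I back off, open, lift, and go to the elbow.

{"method": "drive_tool", "body": {"increments": [[[0,0.12,0],[0,0,0]],[[0,0,0],[0,0,0]],[[0,0,0],[0,0,0]],[[0,0,0],[0,0,0]]], "jaw": 0.2}}

```text
t: 9.77
eef_pos: [559.5, -64.0, 58.6]
tcp_rot: [-3.141, 0.0, 0.453]
ft_force: [0.7, 0.4, 0.3]
opening: 0.585
```

{"method": "drive_tool", "body": {"increments": [[[0,0,-0.5],[0,0,0]],[[0,0,-1],[0,0,0]],[[0,0,-1],[0,0,0]],[[0,0,-1],[0,0,0]],[[0,0,0],[0,0,0]]]}}

```text
t: 10.18
eef_pos: [561.5, -64.3, 168.9]
tcp_rot: [3.137, -0.006, 0.453]
ft_force: [-0.2, 0.7, -0.3]
opening: 0.6
```

{"method": "drive_tool", "body": {"increments": [[[-0.9,0.03,0],[0,0,0]],[[-0.9,0.03,0],[0,0,0]],[[-0.9,0.03,0],[0,0,0]],[[-0.9,0.03,0],[0,0,0]],[[0,0,0],[0,0,0]]]}}

```text
t: 10.6
eef_pos: [460.5, -115.3, 163.4]
tcp_rot: [-3.14, 0.002, 0.452]
ft_force: [0.5, -0.8, 0.1]
opening: 0.599
```

Run:
```python
from h import *
s=env.state();print(s["eef_pos"],s["tcp_rot"],s["ft_force"])
p=look("g",cams=("scene","wrist"))
print([proj(p["wrist"],x) for x in ((596.5,-49.3,37),(462.5,-115.3,93),(561,-66.7,95))])
print([proj(p["scene"],x) for x in ((596.5,-49.3,37),(462.5,-115.3,93),(561,-66.7,95))])
```

```text
[ 460.54295924 -115.30162195  163.36035892] [-3.14021982e+00  1.76943288e-03  4.51589073e-01] [ 0.4916356  -0.83562847  0.13793758]
scene white_head 0.91 [553.0, -66.0, 99.0]
scene white_elbow 0.56 [462.0, -113.0, 93.0]
wrist white_head 0.57 [557.0, -64.0, 94.0]
wrist white_elbow 0.74 [464.0, -118.0, 91.0]
[(np.float64(315.50644140757817), np.float64(32.50277696810491)), (np.float64(316.62702450946216), np.float64(262.5618794107191)), (np.float64(315.54827726798334), np.float64(83.63948612355972))]
[(np.float64(265.65751502428145), np.float64(281.3435318860924)), (np.float64(193.15252540257296), np.float64(239.68272655519624)), (np.float64(245.0087324342997), np.float64(253.84219101628514))]
```

View pics/g_wrist.png

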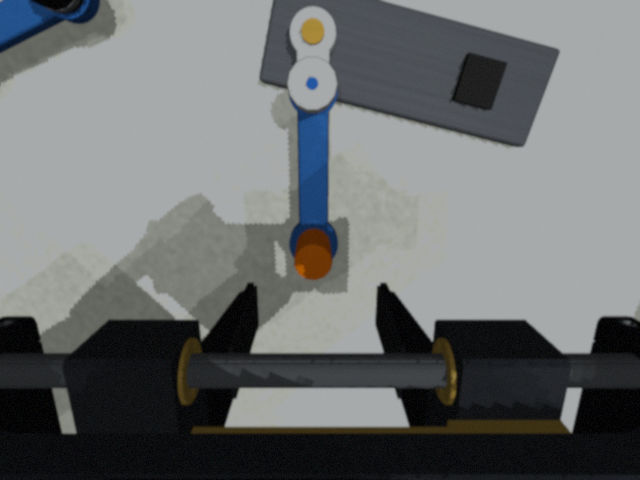

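View pics/g_scene.png

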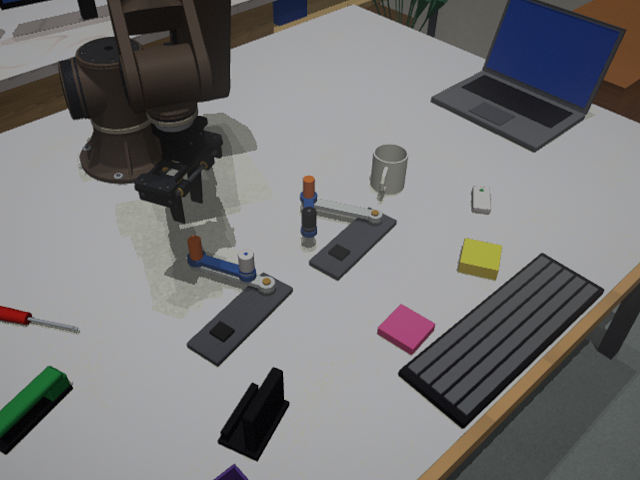

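Both pictures show the outer bar lying over the inner: wrist hinge (313,32), head (312,84), elbow (313,258), all in line. I descend over the elbow post.

{"method": "drive_tool", "body": {"increments": [[[0.07,0,1],[0,0,0]],[[0,0,1],[0,0,0]],[[0,0,1],[0,0,0]],[[0,0,0.45],[0,0,0]],[[0,0,0],[0,0,0]]]}}

```text
t: 11.32
eef_pos: [465.2, -112.8, 57.3]
tcp_rot: [-3.138, 0.003, 0.454]
ft_force: [-0.2, 0.3, -0.6]
opening: 0.601
```

{"method": "drive_tool", "body": {"increments": [[[0,0,0],[0,0,0]],[[0,0,0],[0,0,0]],[[0,0,0],[0,0,0]],[[0,0,0],[0,0,0]]], "jaw": -0.3}}

```text
t: 11.65
eef_pos: [466.5, -113.8, 61.2]
tcp_rot: [3.14, -0.001, 0.453]
ft_force: [0.7, -1.4, -0.6]
opening: 0.385
```

Run:
```python
from h import *
s=env.state();print(s["eef_pos"],s["tcp_rot"],s["ft_force"],s["opening"])
p=look("i",cams=("scene","wrist"))
```

```text
[ 466.51233161 -113.78381408   61.16838053] [ 3.14003963e+00 -1.37244293e-03  4.52938573e-01] [ 0.72706065 -1.37577065 -0.63393195] 0.3845269904610311
scene white_head 0.75 [556.0, -66.0, 96.0]
scene white_elbow 0.65 [464.0, -115.0, 93.0]
wrist white_head 0.75 [561.0, -64.0, 96.0]
wrist white_elbow 0.97 [463.0, -120.0, 87.0]
```

View pics/i_wrist.png

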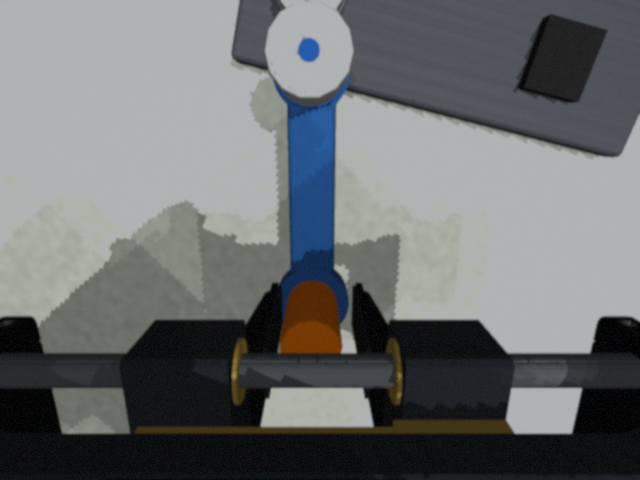

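The post (312,320) sits between the fingers. Now I make slow contact, then swing.

{"method": "drive_tool", "body": {"increments": [[[0,0.04,0],[0,0,-0.1]],[[0,0.04,0],[0,0,-0.1]],[[0,0.04,0],[0,0,-0.1]],[[0,0.04,0],[0,0,-0.1]],[[0,0.04,0],[0,0,-0.1]]]}}

```text
t: 12.37
eef_pos: [468.7, -119.1, 60.1]
tcp_rot: [-3.142, 0.0, 0.494]
ft_force: [-0.3, 1.5, 2.3]
opening: 0.351
```

{"method": "drive_tool", "body": {"increments": [[[0,0.05,0],[0,0,-0.12]],[[0.001,0.07,0],[0,0,-0.18]],[[0.001,0.09,0],[0,0,-0.23]],[[0.001,0.12,0],[0,0,-0.3]],[[0.002,0.14,0],[0,0,-0.36]]]}}

```text
t: 12.78
eef_pos: [476.0, -131.3, 60.1]
tcp_rot: [-3.142, 0.0, 0.59]
ft_force: [1.4, 2.1, -0.9]
opening: 0.354
```

```bash
cat > chk.py <<'E'
from h import *
import sys
s=env.state();e=s["eef_pos"][:2];H=np.array([596.5,-49.3]);v=e-H
print(np.round(s["eef_pos"],1),"yaw",round(s["tcp_rot"][2],3),"F",np.round(s["ft_force"],1),"r",round(np.linalg.norm(v),1),"inner",round(-1.354%6.2832-np.arctan2(v[1],v[0])%6.2832,3),"dir+pi",round(np.arctan2(v[1],v[0])+np.pi,3))
look(sys.argv[1],cams=("scene","wrist"))
E
python3 chk.py j
```

```text
[ 476.  -131.3   60.1] yaw 0.59 F [ 1.4  2.1 -0.9] r 145.7 inner 1.19 dir+pi 0.598
scene white_head 0.72 [562.0, -70.0, 97.0]
scene white_elbow 0.61 [471.0, -130.0, 94.0]
wrist white_head 0.94 [562.0, -65.0, 97.0]
wrist white_elbow 0.88 [471.0, -136.0, 86.0]
```

View pics/j_wrist.png

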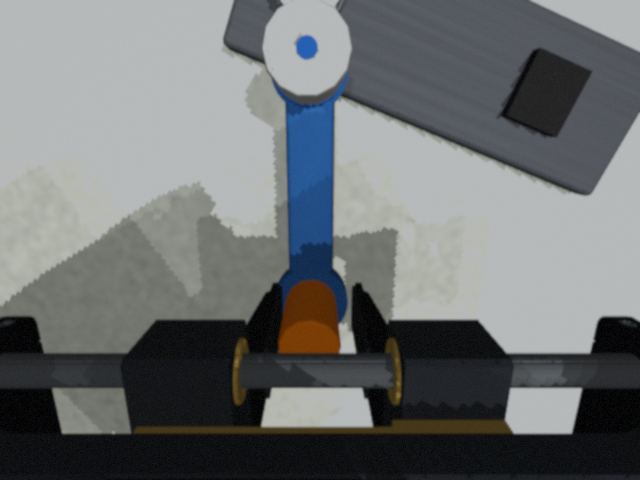

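{"method": "drive_tool", "body": {"increments": [[[0.002,0.16,0],[0,0,-0.41]],[[0.003,0.18,0],[0,0,-0.46]],[[0.003,0.18,0],[0,0,-0.46]],[[0.003,0.18,0],[0,0,-0.46]],[[0.003,0.18,0],[0,0,-0.46]]]}}

```text
t: 13.5
eef_pos: [492.3, -151.5, 60.1]
tcp_rot: [-3.141, 0.0, 0.769]
ft_force: [0.3, 3.0, -0.1]
opening: 0.349
```

{"method": "drive_tool", "body": {"increments": [[[0.003,0.18,0],[0,0,-0.46]],[[0.003,0.18,0],[0,0,-0.46]],[[0.003,0.18,0],[0,0,-0.46]],[[0.003,0.18,0],[0,0,-0.46]],[[0.003,0.18,0],[0,0,-0.46]]]}}

```text
t: 13.92
eef_pos: [512.6, -169.1, 60.0]
tcp_rot: [-3.141, 0.0, 0.954]
ft_force: [-0.4, 3.0, 0.4]
opening: 0.352
```

```bash
python3 chk.py k
```

```text
[ 512.6 -169.1   60. ] yaw 0.954 F [-0.4  3.   0.4] r 146.2 inner 0.828 dir+pi 0.96
scene white_head 0.73 [570.0, -79.0, 98.0]
wrist white_head 0.55 [572.0, -77.0, 96.0]
wrist white_elbow 0.97 [513.0, -177.0, 88.0]
```

View pics/k_wrist.png

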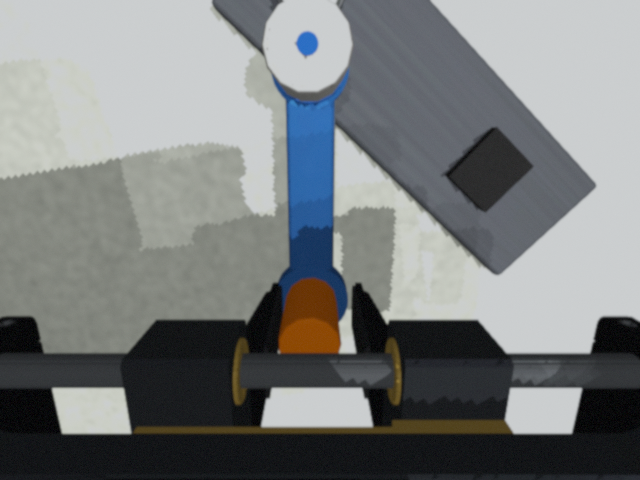

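{"method": "drive_tool", "body": {"increments": [[[0.003,0.1,0],[0,0,-0.26]],[[0.003,0.15,0],[0,0,-0.38]],[[0.003,0.18,0],[0,0,-0.46]],[[0.003,0.18,0],[0,0,-0.46]],[[0.003,0.18,0],[0,0,-0.46]]]}}

```text
t: 14.63
eef_pos: [533.1, -181.2, 60.1]
tcp_rot: [-3.141, -0.0, 1.116]
ft_force: [-1.0, 2.6, 0.5]
opening: 0.352
```

{"method": "drive_tool", "body": {"increments": [[[0.003,0.18,0],[0,0,-0.46]],[[0.003,0.18,0],[0,0,-0.46]],[[0.003,0.18,0],[0,0,-0.46]],[[0.003,0.18,0],[0,0,-0.46]],[[0.003,0.18,0],[0,0,-0.46]]]}}

```text
t: 15.05
eef_pos: [558.2, -190.9, 60.0]
tcp_rot: [-3.14, -0.0, 1.3]
ft_force: [-1.9, 2.9, -0.4]
opening: 0.352
```

{"method": "drive_tool", "body": {"increments": [[[0.003,0.18,0],[0,0,-0.46]],[[0.003,0.18,0],[0,0,-0.46]],[[0.003,0.18,0],[0,0,-0.46]],[[0.003,0.18,0],[0,0,-0.46]],[[0.003,0.18,0],[0,0,-0.46]]]}}

```text
t: 15.47
eef_pos: [584.6, -195.7, 59.9]
tcp_rot: [-3.14, -0.001, 1.484]
ft_force: [-2.6, 2.5, 0.2]
opening: 0.35
```

```bash
python3 chk.py l
```

```text
[ 584.6 -195.7   59.9] yaw 1.484 F [-2.6  2.5  0.2] r 146.9 inner 0.298 dir+pi 1.49
scene white_head 0.97 [589.0, -87.0, 97.0]
scene white_elbow 0.63 [584.0, -198.0, 92.0]
wrist white_head 0.73 [590.0, -83.0, 94.0]
wrist white_elbow 0.93 [584.0, -203.0, 87.0]
```

View pics/l_wrist.png

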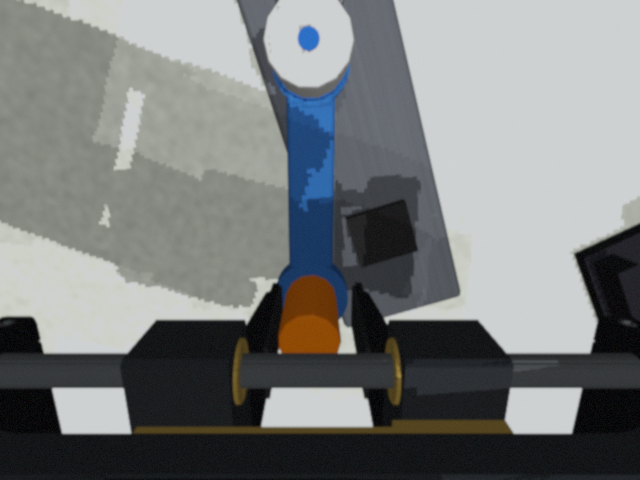

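{"method": "drive_tool", "body": {"increments": [[[0.003,0.1,0],[0,0,-0.26]],[[0.003,0.15,0],[0,0,-0.38]],[[0.003,0.18,0],[0,0,-0.46]],[[0.003,0.18,0],[0,0,-0.46]],[[0.003,0.15,0],[0,0,-0.38]]]}}

```text
t: 16.18
eef_pos: [607.6, -196.0, 60.1]
tcp_rot: [-3.141, -0.0, 1.639]
ft_force: [-2.1, 0.6, 0.9]
opening: 0.351
```

{"method": "drive_tool", "body": {"increments": [[[0.002,0.1,0],[0,0,-0.26]],[[0.001,0.08,0],[0,0,-0.2]],[[0.001,0.08,0],[0,0,-0.2]],[[0.001,0.06,0],[0,0,-0.15]],[[0,0.04,0],[0,0,-0.1]]]}}

```text
t: 16.6
eef_pos: [618.4, -194.9, 60.1]
tcp_rot: [-3.141, -0.0, 1.71]
ft_force: [-1.5, 1.3, 1.1]
opening: 0.351
```

```bash
python3 chk.py m
```

```text
[ 618.4 -194.9   60.1] yaw 1.71 F [-1.5  1.3  1.1] r 147.3 inner 0.068 dir+pi 1.72
scene white_head 0.64 [601.0, -85.0, 97.0]
scene white_elbow 0.96 [620.0, -201.0, 93.0]
wrist white_head 0.6 [601.0, -86.0, 96.0]
wrist white_elbow 0.88 [620.0, -201.0, 87.0]
```

View pics/m_wrist.png

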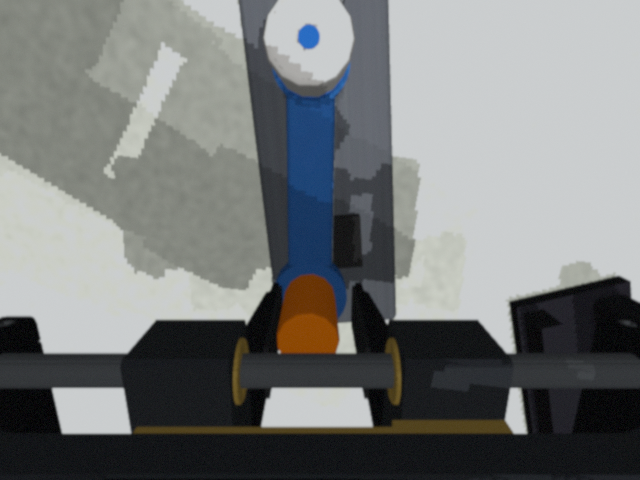

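{"method": "drive_tool", "body": {"increments": [[[0,0.05,0],[0,0,-0.12]],[[0,0.05,0],[0,0,-0.12]],[[0,0.05,0],[0,0,-0.12]],[[0,0.05,0],[0,0,-0.12]],[[0,0.04,0],[0,0,-0.1]]]}}

```text
t: 17.32
eef_pos: [625.7, -193.9, 60.2]
tcp_rot: [3.142, 0.0, 1.757]
ft_force: [-2.2, -1.1, 2.3]
opening: 0.349
```

{"method": "drive_tool", "body": {"increments": [[[0,0.03,0],[0,0,-0.07]],[[0,0.03,0],[0,0,-0.07]],[[0,0,0],[0,0,0]]]}}

```text
t: 17.57
eef_pos: [627.5, -193.5, 60.1]
tcp_rot: [3.141, 0.0, 1.768]
ft_force: [-0.5, 0.0, 1.3]
opening: 0.344
```

```bash
python3 chk.py n
```

```text
[ 627.5 -193.5   60.1] yaw 1.768 F [-0.5  0.   1.3] r 147.5 inner 0.005 dir+pi 1.783
scene white_head 0.72 [599.0, -90.0, 97.0]
wrist white_head 0.87 [604.0, -86.0, 96.0]
wrist white_elbow 0.94 [624.0, -200.0, 90.0]
```

View pics/n_wrist.png

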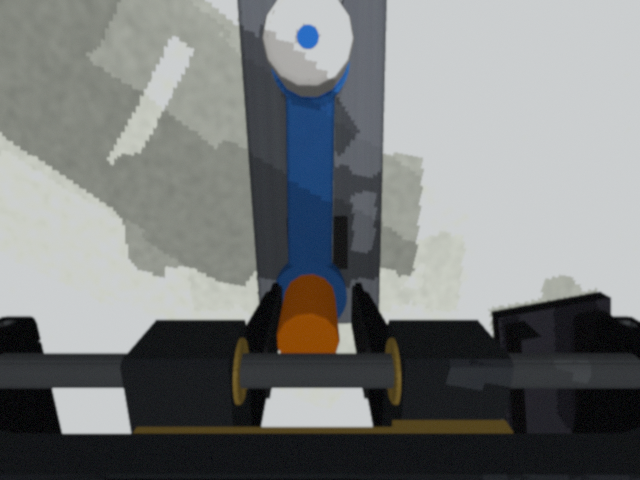

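View pics/n_scene.png

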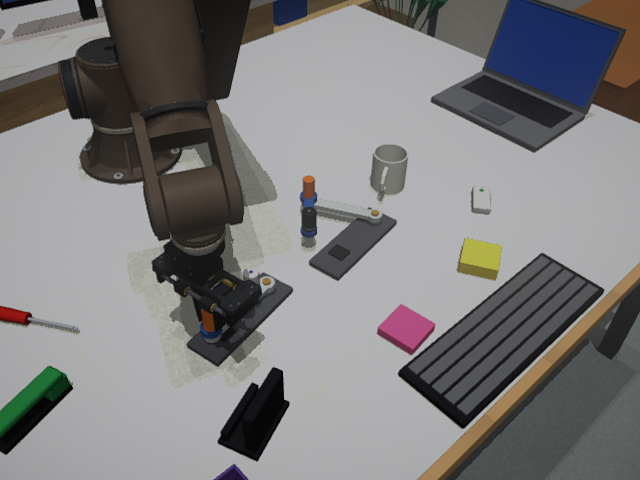

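{"method": "drive_tool", "body": {"increments": [[[0,0.03,0],[0,0,-0.07]],[[0,0.03,0],[0,0,-0.07]],[[0,0,0],[0,0,0]]]}}

```text
t: 18.12
eef_pos: [629.0, -193.2, 60.1]
tcp_rot: [-3.141, -0.0, 1.779]
ft_force: [-1.6, 0.6, 1.1]
opening: 0.351
```

{"method": "drive_tool", "body": {"increments": [[[0,0.03,0],[0,0,-0.07]],[[0,0.03,0],[0,0,-0.07]],[[0,0,0],[0,0,0]]]}}

```text
t: 18.37
eef_pos: [630.9, -192.7, 60.1]
tcp_rot: [-3.141, -0.0, 1.79]
ft_force: [-1.2, 0.1, 0.2]
opening: 0.349
```

{"method": "drive_tool", "body": {"increments": [[[0,0.03,0],[0,0,-0.05]],[[0,0,0],[0,0,0]]]}}

```text
t: 18.53
eef_pos: [631.7, -192.6, 60.1]
tcp_rot: [-3.142, -0.0, 1.794]
ft_force: [-0.6, 0.5, -0.9]
opening: 0.347
```

{"method": "drive_tool", "body": {"increments": [[[0,0.03,0],[0,0,0]],[[0,0,0],[0,0,0]]]}}

```text
t: 18.7
eef_pos: [632.0, -192.5, 60.1]
tcp_rot: [-3.14, -0.0, 1.794]
ft_force: [-4.8, -1.8, 1.0]
opening: 0.35
```

Force is rising (5 N and the finger lagging), so it's at or near the stop. I press a little more to confirm.

{"method": "drive_tool", "body": {"increments": [[[0,0.03,0],[0,0,0]],[[0,0,0],[0,0,0]],[[0,0,0],[0,0,0]]]}}

```text
t: 18.95
eef_pos: [632.0, -192.5, 60.0]
tcp_rot: [-3.139, -0.001, 1.794]
ft_force: [-10.1, -3.1, 4.5]
opening: 0.349
```

```bash
python3 chk.py o
```

```text
[ 632.  -192.5   60. ] yaw 1.794 F [-10.1  -3.1   4.5] r 147.5 inner -0.026 dir+pi 1.814
scene white_head 0.91 [600.0, -88.0, 95.0]
scene white_elbow 0.75 [631.0, -197.0, 97.0]
wrist white_head 0.77 [607.0, -85.0, 94.0]
wrist white_elbow 0.65 [629.0, -198.0, 91.0]
```

View pics/o_wrist.png

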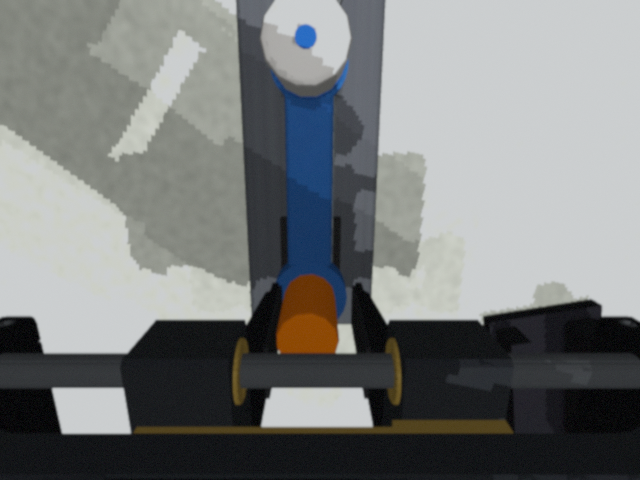

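Hard stop reached: 10.6 N with no motion, and the pad shows evenly on both sides of the bar (x≈283 and 337). I release and retreat.

{"method": "drive_tool", "body": {"increments": [[[0,-0.08,0],[0,0,0]],[[0,-0.06,0],[0,0,0]],[[0,0,0],[0,0,0]]]}}

```text
t: 19.5
eef_pos: [629.4, -193.3, 60.3]
tcp_rot: [3.141, 0.0, 1.793]
ft_force: [0.0, -0.4, 0.7]
opening: 0.348
```

{"method": "drive_tool", "body": {"increments": [[[0,0,0],[0,0,0]],[[0,0,0],[0,0,0]],[[0,0,0],[0,0,0]],[[0,0,0],[0,0,0]]], "jaw": 0.2}}

```text
t: 19.83
eef_pos: [629.5, -193.1, 60.1]
tcp_rot: [3.141, 0.0, 1.794]
ft_force: [-0.1, 0.0, -0.3]
opening: 0.567
```

{"method": "drive_tool", "body": {"increments": [[[0,0,-0.5],[0,0,0]],[[0,0,-1],[0,0,0]],[[0,0,-1],[0,0,0]],[[0,0,-1],[0,0,0]],[[0,0,-1],[0,0,0]]]}}

```text
t: 20.25
eef_pos: [629.2, -193.0, 196.6]
tcp_rot: [-3.142, 0.0, 1.794]
ft_force: [0.7, -0.1, -0.4]
opening: 0.599
```

{"method": "drive_tool", "body": {"increments": [[[-1,0,0],[0,0,0]],[[-1,0,0],[0,0,0]],[[-1,0,0],[0,0,0]],[[-1,0,0],[0,0,0]],[[-1,0,0],[0,0,0]]]}}

```text
t: 20.67
eef_pos: [662.7, -340.7, 195.3]
tcp_rot: [3.141, 0.0, 1.794]
ft_force: [-0.4, -0.2, -0.4]
opening: 0.601
```

Run:
```python
from h import *
s=env.state();print(s["t"],s["eef_pos"],s["ft_force"])
p=look("q",cams=("top","scene","wrist"),names=("white_head","white_elbow","black_head","mug"))
im=p["top"]["pixels"]
cv2.imwrite("pics/qz.png",cv2.resize(im[190:310,340:470],None,fx=6,fy=5,interpolation=cv2.INTER_CUBIC))
```

```text
20.6667 [ 662.67069813 -340.7226431   195.28912604] [-0.38165282 -0.15910453 -0.41146691]
top white_head 0.66 [603.0, -88.0, 92.0]
top white_elbow 0.91 [626.0, -194.0, 91.0]
top black_head 0.58 [546.0, 107.0, 95.0]
top mug 0.68 [516.0, 380.0, 1.0]
scene white_head 0.65 [601.0, -87.0, 96.0]
scene white_elbow 0.74 [631.0, -195.0, 92.0]
scene black_head 0.92 [542.0, 104.0, 94.0]
scene mug 0.73 [515.0, 389.0, 0.0]
wrist white_elbow 0.93 [628.0, -202.0, 89.0]
```

View pics/q_wrist.png

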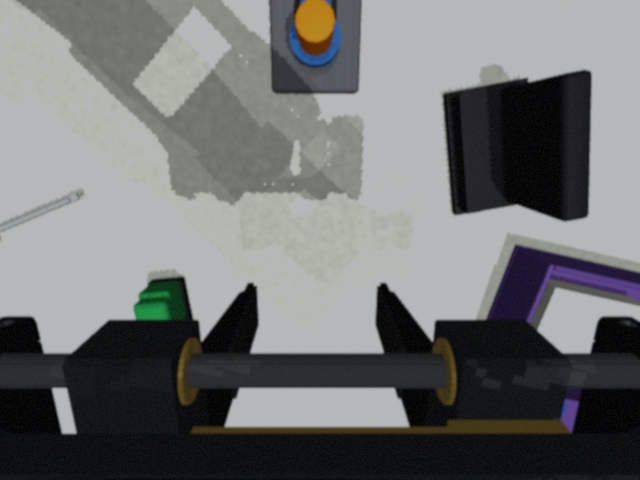

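View pics/q_scene.png

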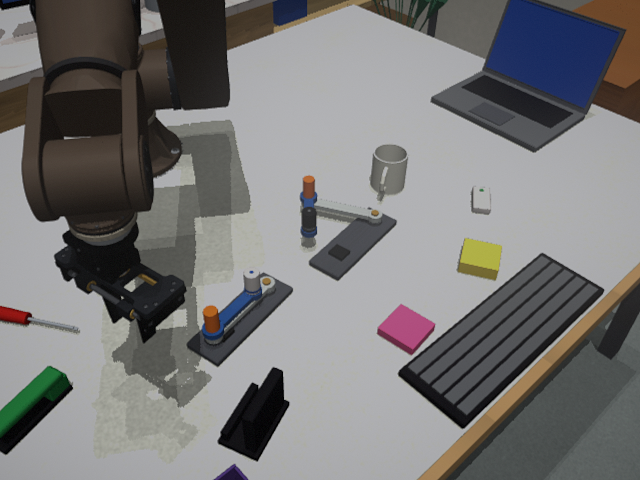

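View pics/qz.png

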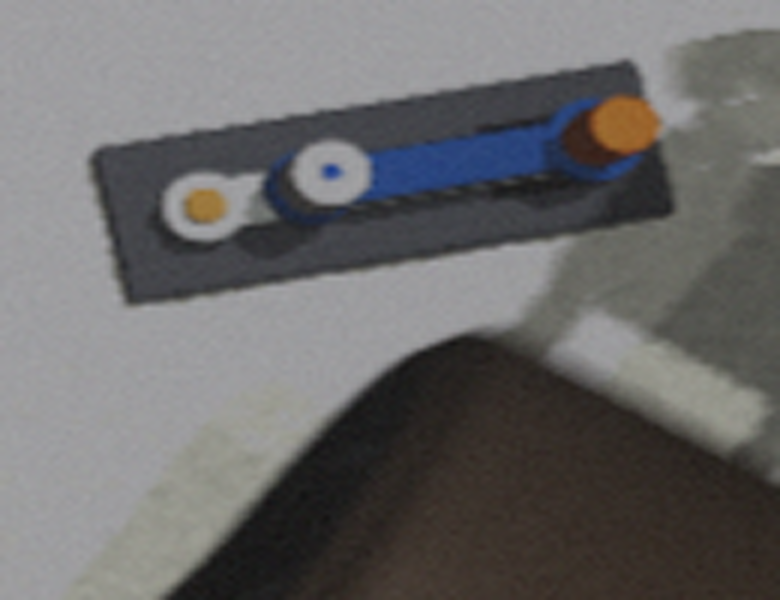

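The scene and zoomed top pictures show the white arm folded flat along its slab. In the zoom the hinge is at (206,205), the head at (331,172) and the elbow at (624,125). I check the angles numerically before handing in.

Run:
```python
from h import *
s=env.state();print(s["t"],s["eef_pos"],s["qvel"].round(3),s["ft_force"].round(1))
p=env.read_camera("top")
H=atz(p,374.3,231,37);E=atz(p,444,215,93);W=atz(p,395.2,224.4,95)
th=lambda v:np.arctan2(v[1],v[0])
print(H,E,W,np.linalg.norm(E-H),np.linalg.norm(W-E),np.linalg.norm(W-H))
print("inner",-1.3537-th(E-H),"outer",th(H-E)-th(W-E))
```

```text
21.4167 [ 662.52050677 -339.20528041  195.27968112] [-0.003  0.004 -0.    -0.001 -0.001 -0.   ] [ 0.3 -0.7 -0.2]
[595.47619873 -50.98011469] [ 627.30951373 -196.51531438] [603.85979068 -89.4159117 ] 148.97601918114466 109.6365430221254 39.339485319911816
inner 0.0017550857876620363 outer -0.00021006918781929507
```

Inner is about 0.002 rad and outer about 0.000 rad. The black arm and mug are where they were, and the robot is clear.

Run:
```python
from cell import env
print(env.job_done())
```

```text
the job is handed in; nothing more can be done
None
```

The white-headed arm is folded away and the job is handed in at about 21.5 s of the 54 s allowed.

**What I did:**
- **Fold:** I loosely caged the white head between the fingers and pushed it around the elbow until the outer segment reached its stop, at about 5 N. The inner segment was still swung out at about 1.3 rad.
- **Swing:** I then caged the orange elbow post and swung the pair onto the base. At the hard stop it took about 10.6 N without moving. I then backed off, opened the fingers and lifted clear.

**Last checks:**
- **White arm:** the top camera gave an inner angle of about 0.002 rad and an outer angle of about 0.000 rad. The head was 39 mm from the hinge, against 40 mm expected.
- **Black arm and mug:** the black head was within about 3 mm of its first reading. The mug was within about 4 mm in the top view and 1 mm in the scene view. Both differences are within the networks' error.
- **Robot:** the wrist force was at noise level, so the robot was touching nothing.
- **Disagreement:** the wrist camera put the elbow about 6–8 mm off in y from the other two cameras. It was off by about the same amount earlier, so I took it as that network's bias. No other check disagreed.

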